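Clip a storage peg onto the counter rail

TASK

Clip the spare beech storage peg onto the aluminium counter rail, in the gap between the two pegs already on it: with its near end held up, hook its rigid lip under the rail's far edge, then rock the near end down until the sprung foot clicks under the near edge and the peg's base lies flat on the rail. Go by feel and gently, without ramming or forcing anything against the rail, then let go; leave everything else on the counter where it is.

Things in the scene. Friction and masses are not known exactly. Their poses are not given: they have to be found in the camera images.
- spare: The spare storage peg, the only one loose on the counter, about 0.19 kg: grey plastic snap base with a beech peg on it. Origin on the counter under the peg's axis; z up, +x to the rigid-lip end (starts pointing roughly away from the robot), -x to the thumb ledge and sprung foot. Base block x -46 to 28, y -20 to 20, z 11.5 to 25.5 mm; its underside at z 11.5 lies on the rail when home. Domed top at z 88 mm.
- grip (a point): Centre of the peg's square beech shoulder, at 0, 0, 38.5 mm in the spare peg's frame (same axes): 28 x 28 mm, faces along x and y, z 25.5 to 51.5 mm, a good grip. Above it the turned spindle, 22 mm across.
- lip (a point): Tip of the rigid lip's leaf, upper edge, at x 12.3, y 0, z 5.5 mm in the spare peg's frame. A wall at the +x end (inner face x 20.3, outer 28, z 0 to 11.5 mm, 40 wide) carries the leaf, which points to -x; its upper face slopes from z 7.7 at the wall to 5.5 at the tip. The rail's far edge goes between leaf and underside, with the -x end raised by 0.25 to 0.32 rad (up to 0.42 at first). Friction on the rail about 0.2.
- nose (a point): Tip of the white sprung foot's nose, 16 mm wide, at x -17.5, z 6.7 mm in the spare peg's frame with the foot out. Below the tip a ramp runs to x -22.5, z 0.7; above it a 45 degree slope catches under the rail's near edge. Hooked and let go, the base rests on this ramp, tilted about 0.2 rad.
- ledge (a point): Centre of the ribbed thumb ledge on top of the spare peg's base, at x -36, y 0, z 25.5 mm in its frame: the place to press down. Pressing here with about 5 to 12 N makes the foot click; the ledge sinks about 11 mm from the resting tilt.
- foot (a joint): Travel of the spare peg's sprung foot, m: 0 = out, up to 0.0045 = pushed back to -x. Spring 1200 N/m, 1.8 N at 0. It gives about 3 mm at the click and is under 0.0015 again once home.
- rail_base: Plywood batten fixed to the counter, 70 (x) x 360 (y) x 18 (z) mm; origin at the centre of its underside, z up, y along the rail, +x to the far side. It carries the aluminium top-hat rail along y. The rail is screwed on through slots over packing washers: it is parallel to the batten and immovable, but across (x) it lies up to 4 mm and in height up to 2.5 mm off nominal, either way: find it by feel.
- gap (a point): Nominal centre of the gap, on the rail's centre line level with the flanges' upper faces, at 0, 0, 37.5 mm in the batten's frame (same axes). Clipped home, the spare peg has its +x along this +x, its z upright, and its origin 11.5 mm below the flanges' upper faces (true ones, off nominal by up to 4 mm across, 2.5 mm in height).
- far_edge (a point): Nominal upper corner of the rail's far edge, at x 20, y 0, z 37.5 mm in the batten's frame. The far and near flanges (edges at x +20 and -20 mm nominal) are 3 mm thick and overhang their uprights by 10 mm, with 14 to 19 mm free height below them.
- left_peg (a point): Nominal middle of the rail under the left one of the two pegs already on it, at y +115 mm (z 37.5) in the batten's frame; the right one is at y -115. Each has a base 40 mm wide along y and a black tape roll 66 mm across on its spindle, top at about z 114 mm. End stops 26 mm high at y +-168.
- press_board: Bystander, leave alone: the clear polycarbonate press board, 180 x 200 x 8 mm; origin at the centre of its underside.
- paddle: Bystander, leave alone: the ebony-edged paddle lying on the press board, blade 156 mm across, 256 mm long; origin under the blade's middle, handle to -x.
- edge_file: Bystander, leave alone: the brass edge file with beech handle, 245 mm long, lying flat; origin near its tang, handle to -x.
- roller: Bystander, leave alone: the red plastic roller with black handle, 160 mm long, 36 mm high; origin on the counter under the roller's middle, handle to -x.
- glue_jar: Bystander, leave alone: the glue jar, 60 mm across, 75 mm high; origin at its underside.
- tape_roll: Bystander, leave alone: a loose black roll of edge tape, 66 mm across, 22 mm high; origin at its underside.
- sanding_block: Bystander, leave alone: a cork sanding block, 100 x 60 x 30 mm; origin at its underside.
Things that resemble listed ones, but are neither listed nor needed, are in the scene too. What is shaped like the spare but green or red is not meant.

How it is judged:
By the outcome, as a careful person would: the job done as asked, in the order asked, and still so for the second after the job is handed in, with the robot touching nothing.
It also fails if it takes over 61 s, if anything falls off the work surface, if the arm or the gripper's body presses on something with over 40 N, if the wrist force passes 120 N, or if a joint passes its speed limit or range.

ROBOT

A 6-joint arm with a two-finger parallel gripper is mounted at the origin on the work surface. World frame = base frame: x ahead of the robot, y to its left, z up, the work surface at z = 0. Lengths are in m, angles in rad, forces in N, time in s.
With the tool pointing down it reaches from about 0.325 to 0.875 m from the base axis. Payload 4.4 kg.
Tool frame: the origin (TCP) lies on the centre line of the jaws, within the pads' length; the fingertips stand 22 mm ahead of it and the grasp point (between the pads) lies 3 mm ahead of it; z points along the fingers, y is the direction in which the jaws open and shut (so a half turn about z gives the same grasp; the last joint's range is limited). The gripper opens to 85 mm and grips with 20 to 120 N. Pads are 22 mm wide; open, the fingers measure 114 mm over their backs; the gripper's body (76 mm by 85 mm) begins 54 mm behind the grasp point. The pads swing forward as they close: fully open they stand 13 mm farther back than shut.
Start: joints at [-1.397, 0.207, 1.542, -0, 1.393, -0.15], TCP at [0.183, -0.545, 0.253] pointing down, gripper open.
Joint ranges: [-2.73, 2.73], [-0.86, 2.22], [0.23, 2.46], [-1.11, 4.25], [0.08, 2.63], [-2.82, 2.82]. Speed limits (rad/s): [2.79, 2.79, 3.14, 3.14, 3.14, 3.14].

INTERFACE

Orientations are given as a unit quaternion [w, x, y, z].
In Python, from workcell import arm gives the robot as it stands.
- The arm moves only by the shell command python3 -m crank 'ROWS'. ROWS is JSON, one flat list of numbers, 7 for each row, row after row: the shift along the world's x, y, z in m, then the turn, a rotation vector about the world's x, y, z in degrees, then the closure in counts, from 0 (fully open) to 255 (shut). In form: [dx, dy, dz, wx, wy, wz, fingers, dx, dy, dz, wx, wy, wz, fingers, ...]. A call has 1 to 20 rows; each row is the pose to reach, as a shift and turn from the pose commanded when the call began; what a row does not reach only later rows make up. A row lasts 1/12 s, in which the tool goes at most 41.7 mm and 7.16 degrees, less where a joint would pass 70% of its speed; a pose out of reach is approached as far as the arm can. A call with a gripper value outside its range is refused whole. The fingers move at their own pace and stop on an object; the grip force is fixed at half the most. Time passes only in rows, so rows that repeat a pose let the fingers close. It gives the time, the measured TCP pose, the force and the opening at its end, in the units of the state.
- arm.observe(): the state, without advancing time (a new reading comes with each control period).
- arm.read_camera(name): name is "scene" or "top" or "wrist"; returns the picture (400x640x3 uint8, red, green, blue); there is no depth.
- arm.get_calibration(name): a dict with "vfov" (degrees; the focal length in pixels is half the picture's height over the tangent of half this angle, whatever the lens; pixels are square), "cx", "cy" (the principal point, pixels), "R" (3x3) and "t" (3): a world point X has camera coordinates R X + t. Camera axes: x right, y down, z forward; pixel columns grow to the right and rows downward; lengths in m; the calibration is good to about 2 mm. A picture is of the moment at which its call begins: read the wrist's pose just before it. get_calibration takes no time and is no camera call; for the wrist camera it gives the pose at the moment of the call.
- arm.sign_off(): hands the job in, once; it reports no verdict.
The state is a dict: "time_s": time; "joints": joint angles; "dq": joint speeds; "joint_torque": joint torques, N m; "eef_pos": TCP position; "eef_rot": TCP orientation; "ft_force": force on the tool from outside, world axes, zero at the start; "ft_torque": the same for the moment, N m; "width": finger opening in m.
Only numpy, scipy, OpenCV 4.12 (cv2) and the standard library are available. Lean on these libraries where they do the work, as an engineer would, in place of code of your own. Each camera call takes 0.05 s, during which the arm holds its last target.

## Working session

There is one attempt and no reset: what is moved stays moved. The work goes in short steps, Python scripts to look and compute and a shell command to move; the robot and the scene stay as the last step left them, time stands still between calls to the robot, and variables do not carry over. Pictures are saved under pics/ and viewed, and the job is handed in when it is done.

```bash
ls; mkdir -p pics
python3 - <<'E'
from workcell import arm
import cv2
print(arm.observe())
for n in ["scene","top","wrist"]:
    print(n,arm.get_calibration(n)); im=arm.read_camera(n); cv2.imwrite(f"pics/{n}0.png",im[:,:,::-1])
E
```

```text
pics
{'time_s': 0.0, 'joints': array([-1.39747849e+00,  2.07442406e-01,  1.54298464e+00, -3.34862341e-06,
        1.39350319e+00, -1.50540181e-01]), 'dq': array([ 0.00014693, -0.00085749,  0.00012253, -0.00019393, -0.00158511,
        0.00072439]), 'joint_torque': array([ 2.40819800e-04, -3.83033431e+01, -2.91596836e+01, -9.75769012e-05,
        1.04700439e-02, -9.21666583e-06]), 'eef_pos': array([ 0.18282075, -0.54440087,  0.25209844]), 'eef_rot': array([-1.16869520e-03,  9.86917399e-01,  1.61222462e-01, -1.49584702e-05]), 'ft_force': array([ 0.30971973, -0.99874772, -0.75187194]), 'ft_torque': array([ 0.00494692, -0.03640095, -0.02044507]), 'width': 0.08526467544299524}
scene {'vfov': 44.691230571631976, 'cx': 322.67731629061626, 'cy': 197.51565181453515, 'R': array([[-0.70347526,  0.71053181,  0.0163433 ],
       [ 0.51195365,  0.52255155, -0.6817942 ],
       [-0.49297669, -0.47125834, -0.73136144]]), 't': array([ 0.33119325, -0.27910065,  1.65299068])}
top {'vfov': 43.11608834369209, 'cx': 317.8496936407161, 'cy': 200.1849128846341, 'R': array([[ 0.02472789, -0.99967998, -0.0053353 ],
       [-0.98306692, -0.02334693, -0.18175355],
       [ 0.18157082,  0.00973934, -0.98332964]]), 't': array([0.05983764, 0.56078905, 1.53344653])}
wrist {'vfov': 68.43279372438113, 'cx': 315.76028263788487, 'cy': 194.97300130082672, 'R': array([[ 0.31828444, -0.94799473, -0.00100862],
       [-0.90823745, -0.30524068,  0.28623916],
       [-0.27166109, -0.09018941, -0.95815767]]), 't': array([-0.57428387, -0.03729651,  0.37931691])}
```

View pics/scene0.png

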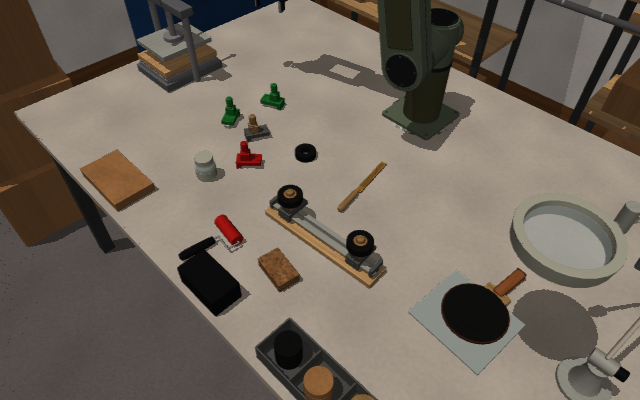

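View pics/top0.png

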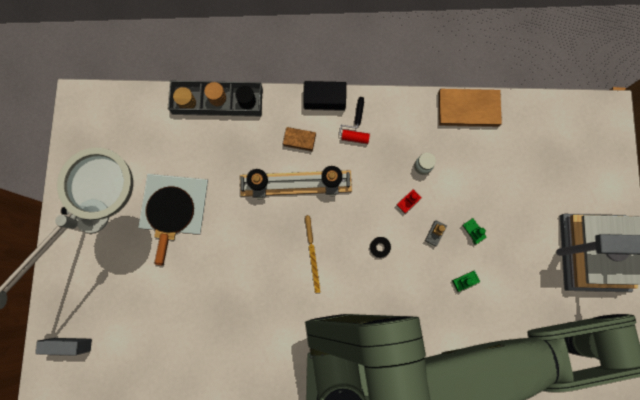

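View pics/wrist0.png

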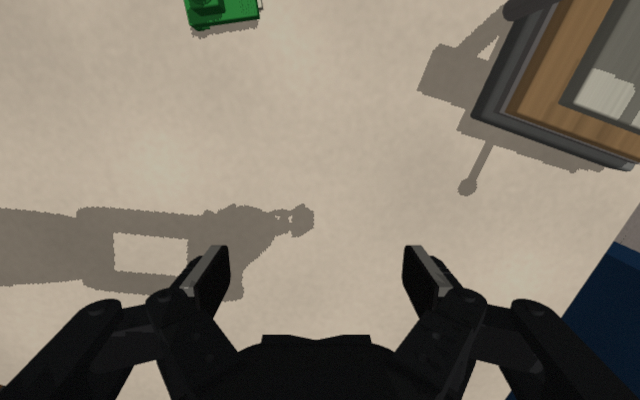

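The top view shows the spare (grey and beech) at about (436,233), between the red and green ones, and the rail running from (240,183) to (352,182). The scene view shows the spare at (256,127). Next I'll zoom in.

```bash
cat > h.py <<'E'
import numpy as np, cv2
from workcell import arm
def ray(c,u,v):
    f=200/np.tan(np.radians(c["vfov"]/2)); R=np.array(c["R"]);t=np.array(c["t"])
    return -R.T@t, R.T@np.array([(u-c["cx"])/f,(v-c["cy"])/f,1])
def onz(c,u,v,z):
    o,d=ray(c,u,v); return o+d*(z-o[2])/d[2]
def proj(c,X):
    f=200/np.tan(np.radians(c["vfov"]/2)); R=np.array(c["R"]);t=np.array(c["t"])
    p=(R@np.atleast_2d(X).T).T+t
    return p[:,:2]/p[:,2:]*f+[c["cx"],c["cy"]]
E
python3 - <<'E'
from h import *
t=cv2.imread("pics/top0.png"); s=cv2.imread("pics/scene0.png")
def crop(i,x,y,w,h,k): return cv2.resize(i[y:y+h,x:x+w],None,fx=k,fy=k,interpolation=cv2.INTER_CUBIC)
cv2.imwrite("pics/a.png",np.vstack([crop(t,230,155,130,50,6),crop(s,255,170,130,40,6)]))
cv2.imwrite("pics/b.png",np.hstack([crop(t,410,208,50,50,8),crop(s,232,105,50,50,8)]))
c=arm.get_calibration("top")
print(onz(c,436,233,.02),onz(c,439,228,.088),onz(c,240,183,.018),onz(c,352,182,.018))
E
```

```text
[ 0.46866955 -0.30126099  0.02      ] [ 0.47565187 -0.29522205  0.088     ] [0.61569357 0.32584935 0.018     ] [ 0.62748228 -0.03466972  0.018     ]
```

View pics/a.png

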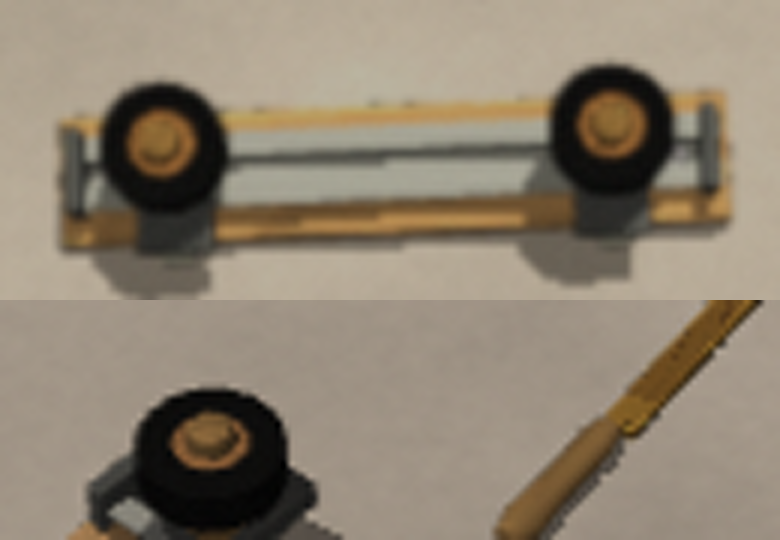

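View pics/b.png

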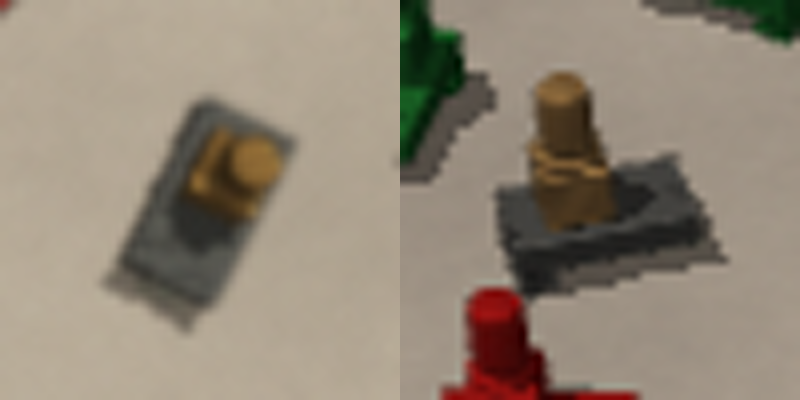

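Run:
```python
from h import *
c=arm.get_calibration("top")
P=lambda x,y,k,ox,oy,z: onz(c,(x+.5)/k+ox-.5,(y+.5)/k+oy-.5,z)[:2]
q=np.array([P(*p,8,410,208,.0255) for p in [(205,95),(297,143),(213,303),(122,262)]])
print(q); f=(q[0]+q[1])/2;n=(q[2]+q[3])/2;d=(f-n);print(np.linalg.norm(d),np.linalg.norm(q[0]-q[1]),np.degrees(np.arctan2(d[1],d[0])));d/=np.linalg.norm(d)
print("origin",(f+n)/2+d*.009, 'dome',P(255,160,8,410,208,.088))
b=np.array([P(*p,6,230,155,.018) for p in [(60,122),(725,92),(732,218),(62,248)]])
print(b,b.mean(0)); d=(b[0]-b[1]+b[3]-b[2]);print(np.linalg.norm(d)/2,"yaw",np.degrees(np.arctan2(-d[0],d[1])))
fl=np.array([P(*p,6,230,155,.0375) for p in [(228,130),(550,115),(550,195),(215,208)]]);print(fl)
```

```text
[[ 0.51098529 -0.29821566]
 [ 0.49275271 -0.33405425]
 [ 0.42888194 -0.29991489]
 [ 0.44409847 -0.26460611]]
0.07363331946347658 0.04020984724521965 -27.3898491534181
origin [ 0.47717068 -0.30333811] dome [ 0.47716152 -0.30260541]
[[ 0.64236287  0.32860474]
 [ 0.66735404 -0.0290551 ]
 [ 0.59816666 -0.03369916]
 [ 0.57334876  0.32388347]] [0.62030808 0.14743349]
0.3584873526260168 yaw 3.983613255830055
[[0.63555626 0.23571988]
 [0.64775338 0.0648292 ]
 [0.60430485 0.06380754]
 [0.59309876 0.24078738]]
```

The measured spare is 73.6 x 40.2 mm and the batten 358 mm, so both fit their listed sizes. The spare's origin is at (0.477,-0.303) with yaw -27.4°, and the batten is at (0.620,0.147) with yaw +4.0°. I'll move above the spare to look closer.

```bash
python3 -m crank '[0.04,0.033,0,0,0,-6,100, 0.08,0.066,0,0,0,-12,100, 0.12,0.1,0,0,0,-18,100, 0.16,0.13,0,0,0,-24,100, 0.2,0.163,-0.01,0,0,-30,100, 0.24,0.196,-0.03,0,0,-36,100, 0.27,0.22,-0.06,0,0,-42,100, 0.294,0.241,-0.09,0,0,-45.9,100, 0.294,0.241,-0.1,0,0,-45.9,100, 0.294,0.241,-0.1,0,0,-45.9,100, 0.294,0.241,-0.1,0,0,-45.9,100, 0.294,0.241,-0.1,0,0,-45.9,100, 0.294,0.241,-0.1,0,0,-45.9,100]'
python3 - <<'E'
from h import *
o=arm.observe();print(o['eef_pos'],o['eef_rot'],o['width'],o['dq'].round(3))
c=arm.get_calibration("wrist");im=arm.read_camera("wrist");cv2.imwrite("pics/w1.png",im[:,:,::-1])
np.save("w1.npy",np.array(c,dtype=object),allow_pickle=True);print(-np.array(c["R"]).T@c["t"])
E
```

```text
time_s: 1.23
eef_pos: [0.4769, -0.3046, 0.1535]
eef_rot: [0.0, 0.972, -0.236, -0.0]
ft_force: [-0.0, -0.7, -0.3]
width: 0.052
[ 0.47688989 -0.30456025  0.15352228] [ 3.26159435e-04  9.71707595e-01 -2.36186884e-01 -7.67915058e-06] 0.051987067230467386 [-0.026 -0.022 -0.018 -0.001 -0.001  0.002]
[ 0.54162219 -0.33803704  0.27482037]
```

View pics/w1.png

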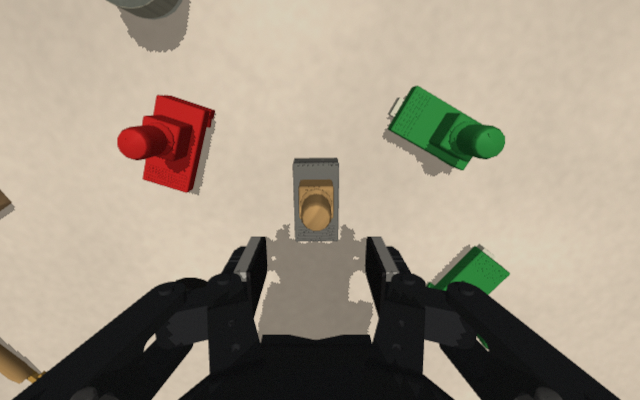

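Run:
```python
from h import *
im=cv2.imread("pics/w1.png");cv2.imwrite("pics/w1z.png",cv2.resize(im[145:255,280:355],None,fx=5,fy=5,interpolation=cv2.INTER_CUBIC))
```

```text
(no output)
```

View pics/w1z.png

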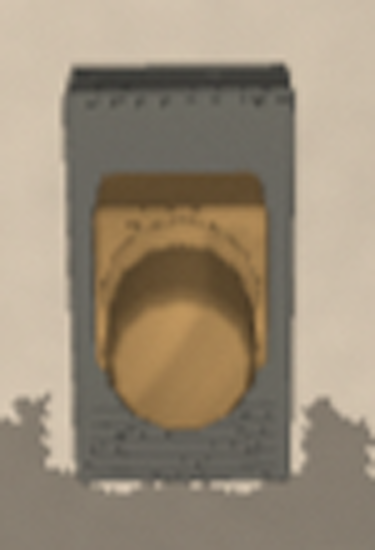

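Run:
```python
from h import *
c=np.load("w1.npy",allow_pickle=True).item()
P=lambda x,y,z: onz(c,(x+.5)/5+280-.5,(y+.5)/5+145-.5,z)[:2]
q=np.array([P(*p,.0255) for p in [(68,88),(294,88),(290,480),(78,480)]])
f=(q[0]+q[1])/2;n=(q[2]+q[3])/2;d=f-n;L=np.linalg.norm(d);print(L,np.linalg.norm(q[0]-q[1]),np.degrees(np.arctan2(d[1],d[0])));d/=L
e=q[0]-q[1];print("yaw from far edge",np.degrees(np.arctan2(-e[0],e[1])))
print("org",(f+n)/2+d*.009,f-d*.028)
s=[P(95,207,.0515),P(267,207,.0515)];print("shoulder",np.linalg.norm(s[0]-s[1]),(s[0]+s[1])/2-d*.014,"dome",P(180,357,.088))
from scipy.spatial.transform import Rotation as R
o=arm.observe();w=o['eef_rot'];print(R.from_quat(w[[1,2,3,0]]).as_matrix().round(4),o['eef_pos'])
```

```text
0.07343989229914673 0.03869763808737494 -26.883750092293035
yaw from far edge -27.334930051590298
org [ 0.47669283 -0.30517374] [ 0.47644304 -0.3050471 ]
shoulder 0.027010701391163672 [ 0.47635455 -0.30483539] dome [ 0.47886333 -0.30579423]
[[ 8.879e-01 -4.601e-01  1.100e-03]
 [-4.601e-01 -8.879e-01 -1.600e-03]
 [ 1.700e-03  9.000e-04 -1.000e+00]] [ 0.47693834 -0.30531538  0.15430262]
```

Peg and TCP agree within 0.5 mm, so I'll descend, leaving the tips about 3 mm above the base, and close.

```bash
python3 -m crank '[0,0,-0.03,0,0,0,100, 0,0,-0.06,0,0,0,100, 0,0,-0.09,0,0,0,100, 0,0,-0.102,0,0,0,100, 0,0,-0.102,0,0,0,100, 0,0,-0.102,0,0,0,100]'
python3 -m crank '[0,0,0,0,0,0,190, 0,0,0,0,0,0,220, 0,0,0,0,0,0,220, 0,0,0,0,0,0,220, 0,0,0,0,0,0,220, 0,0,0,0,0,0,220]'
```

```text
time_s: 1.78
eef_pos: [0.4768, -0.3053, 0.0521]
eef_rot: [0.0, 0.971, -0.237, 0.0]
ft_force: [-0.5, -1.5, 0.5]
width: 0.0519
time_s: 2.28
eef_pos: [0.4786, -0.3058, 0.0541]
eef_rot: [0.001, 0.972, -0.236, 0.002]
ft_force: [-1.1, -0.1, 6.1]
width: 0.0264
```

```bash
python3 -m crank '[0,0,0.02,0,0,0,220, 0,0,0.05,0,0,0,220, 0,0,0.08,0,0,0,220, 0,0,0.1,0,0,0,220, 0,0,0.1,0,0,0,220, 0,0,0.1,0,0,0,220]'
python3 - <<'E'
from h import *
for i in range(3):
  o=arm.observe();print(o['eef_pos'],o['ft_force'],o['width'],o['ft_torque'])
  c=arm.get_calibration("wrist");im=arm.read_camera("wrist")
cv2.imwrite("pics/w2.png",im[:,:,::-1]);cv2.imwrite("pics/w2z.png",cv2.resize(im[130:290,240:400,::-1],None,fx=3,fy=3,interpolation=cv2.INTER_CUBIC))
np.save("w2.npy",np.array(c,dtype=object),allow_pickle=True)
E
```

```text
time_s: 2.78
eef_pos: [0.4778, -0.3047, 0.1529]
eef_rot: [0.001, 0.972, -0.236, 0.002]
ft_force: [0.1, 0.4, -2.6]
width: 0.0266
[ 0.47776407 -0.30468817  0.15285686] [ 0.10493732  0.44928097 -2.566048  ] 0.02655354179922001 [0.03618375 0.0465481  0.02547137]
[ 0.47657744 -0.30371479  0.15087494] [-0.10129896  0.21661339 -1.88423541] 0.026849511694114637 [-0.02401138 -0.01289203 -0.06455161]
[ 0.47589269 -0.30314412  0.14965773] [-0.92237608 -0.5432458  -1.45418998] 0.026862992967935522 [ 0.0002672   0.02432386 -0.0027745 ]
```

View pics/w2z.png

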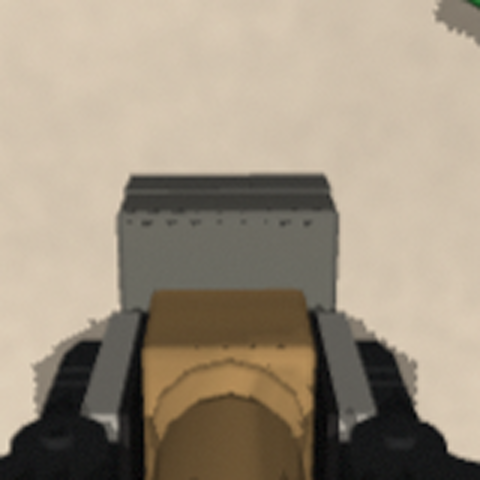

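```bash
cat >> h.py <<'E'
from scipy.spatial.transform import Rotation as Rt
def tcpT(o):
    T=np.eye(4);w=o['eef_rot'];T[:3,:3]=Rt.from_quat(np.r_[w[1:],w[0]]).as_matrix();T[:3,3]=o['eef_pos'];return T
def pnp(c,obj,img):
    f=200/np.tan(np.radians(c["vfov"]/2));K=np.array([[f,0,c["cx"]],[0,f,c["cy"]],[0,0,1.]])
    ok,r,t=cv2.solvePnP(np.array(obj,float),np.array(img,float),K,None,flags=cv2.SOLVEPNP_SQPNP)
    ok,r,t=cv2.solvePnP(np.array(obj,float),np.array(img,float),K,None,r,t,True)
    pr=cv2.projectPoints(np.array(obj,float),r,t,K,None)[0][:,0]
    R=np.array(c["R"]); M=cv2.Rodrigues(r)[0]
    T=np.eye(4);T[:3,:3]=R.T@M;T[:3,3]=R.T@(t[:,0]-np.array(c["t"]));return T,pr-img
E
python3 - <<'E'
from h import *
c=np.load("w2.npy",allow_pickle=True).item()
px=lambda x,y:((x+.5)/3+240-.5,(y+.5)/3+130-.5)
obj=[(.028,.02,.0255),(.028,-.02,.0255),(.014,.014,.0515),(.014,-.014,.0515),(.028,.02,0),(.028,-.02,0),(.014,.014,.0255),(.014,-.014,.0255)]
img=[px(118,210),px(337,210),px(145,347),px(315,347),px(130,175),px(328,175),px(150,291),px(305,291)]
for s in (8,6,4):
  T,e=pnp(c,obj[:s],img[:s]);
  print(T.round(4),e.round(1).tolist())
  print("euler zyx",Rt.from_matrix(T[:3,:3]).as_euler('ZYX',degrees=True))
  R=np.array(c["R"]);cam=-R.T@c["t"];print(cam)
for i in range(3):
  o=arm.observe();print(o['eef_pos'],o['eef_rot'])
E
```

```text
[[ 0.8876  0.4606  0.0083  0.4725]
 [-0.4605  0.8876 -0.0095 -0.3014]
 [-0.0117  0.0046  0.9999  0.0943]
 [ 0.      0.      0.      1.    ]] [[-0.2, 1.0], [0.9, 1.0], [-1.8, 0.3], [1.3, 0.3], [0.6, 0.5], [-1.3, 0.6], [0.8, -1.8], [-0.2, -1.9]]
euler zyx [-27.42437169   0.67244532   0.26636923]
[ 0.54091107 -0.3369491   0.27073915]
[[ 8.887e-01  4.584e-01 -5.400e-03  4.725e-01]
 [-4.584e-01  8.887e-01 -6.000e-04 -3.016e-01]
 [ 4.600e-03  3.100e-03  1.000e+00  9.210e-02]
 [ 0.000e+00  0.000e+00  0.000e+00  1.000e+00]] [[0.3, 0.6], [0.5, 0.5], [-1.3, -0.1], [0.9, -0.3], [1.0, -0.3], [-1.4, -0.4]]
euler zyx [-27.28714964  -0.26088098   0.17534987]
[ 0.54091107 -0.3369491   0.27073915]
[[ 0.883   0.4659 -0.0568  0.4737]
 [-0.4662  0.8846  0.0071 -0.3013]
 [ 0.0535  0.0202  0.9984  0.0884]
 [ 0.      0.      0.      1.    ]] [[0.4, -0.1], [-0.4, -0.0], [-0.4, 0.1], [0.4, -0.0]]
euler zyx [-27.83437566  -3.06898883   1.16061028]
[ 0.54091107 -0.3369491   0.27073915]
[ 0.47561761 -0.30292633  0.14906563] [-0.00101115  0.9716634  -0.2363588  -0.00193072]
[ 0.47561761 -0.30292633  0.14906563] [-0.00101115  0.9716634  -0.2363588  -0.00193072]
[ 0.47561761 -0.30292633  0.14906563] [-0.00101115  0.9716634  -0.2363588  -0.00193072]
```

```bash
cat >> h.py <<'E'
H=.053; YAW=np.radians(4.0); G=np.array([.6203,.1474,.0375])
def peg2tcp(cx,cz,Cpeg,th,h=H):
    """TCP world pos so that peg point Cpeg=(x,z) sits at rail-frame (cx,cz) rel. nominal gap; returns pos, peg R"""
    R=(Rt.from_euler('z',YAW)*Rt.from_euler('y',th)).as_matrix()
    C=G+np.array([np.cos(YAW)*cx,np.sin(YAW)*cx,cz])
    return C+R@(np.array([0,0,h])-np.array([Cpeg[0],0,Cpeg[1]])),R
E
python3 - <<'E'
from h import *
o=arm.observe();T=tcpT(o)
p,R=peg2tcp(.020,.012,(.004,.0115),.42)
Rold=Rt.from_euler('z',-27.35,degrees=True).as_matrix()
print(p,p-o['eef_pos'],Rt.from_matrix(R@Rold.T).as_rotvec(degrees=True), o['joints'])
E
```

```text
[0.65348866 0.14972078 0.08902423] [ 0.17787105  0.45264711 -0.0600414 ] [ 4.93018191 23.85937009 30.883186  ] [-7.20587457e-01  2.92431629e-01  1.66448598e+00  2.20044568e-06
  1.18903399e+00  1.32744270e+00]
```

```bash
python3 -m crank '[0.005,0.015,0.025,0,0,3,220, 0.015,0.045,0.05,0,2,6,220, 0.03,0.08,0.07,0.5,5,9,220, 0.045,0.115,0.08,1,7,12,220, 0.06,0.15,0.08,2,9,15,220, 0.075,0.188,0.08,2.5,11,18,220, 0.09,0.225,0.08,3,13,20,220, 0.105,0.263,0.08,3.5,15,23,220, 0.12,0.3,0.08,4,18,26,220, 0.135,0.338,0.08,4.5,21,28,220, 0.15,0.375,0.08,4.9,23.9,30.9,220, 0.163,0.41,0.07,4.9,23.9,30.9,220, 0.173,0.44,0.05,4.9,23.9,30.9,220, 0.178,0.453,0.02,4.9,23.9,30.9,220, 0.178,0.453,-0.01,4.9,23.9,30.9,220, 0.178,0.453,-0.02,4.9,23.9,30.9,220, 0.178,0.453,-0.02,4.9,23.9,30.9,220, 0.178,0.453,-0.02,4.9,23.9,30.9,220, 0.178,0.453,-0.02,4.9,23.9,30.9,220]'
python3 - <<'E'
from h import *
o=arm.observe();T=tcpT(o)
print(o['eef_pos'],o['ft_force'],o['width'],o['joints'])
p,R=peg2tcp(.020,.012,(.004,.0115),.42);print("to hover",p-o['eef_pos'])
# tool orientation vs desired
Td=R@np.diag([1,-1,-1]); print("rot err",Rt.from_matrix(Td@T[:3,:3].T).as_rotvec(degrees=True))
c=arm.get_calibration("wrist");im=arm.read_camera("wrist");cv2.imwrite("pics/w3.png",im[:,:,::-1])
np.save("w3.npy",np.array(c,dtype=object),allow_pickle=True)
cs=arm.get_calibration("scene");im=arm.read_camera("scene");cv2.imwrite("pics/s3.png",cv2.resize(im[140:300,240:400,::-1],None,fx=3.5,fy=3.5,interpolation=cv2.INTER_CUBIC))
E
```

```text
time_s: 4.52
eef_pos: [0.6559, 0.1481, 0.133]
eef_rot: [0.007, 0.978, 0.034, -0.207]
ft_force: [0.0, -0.2, -1.9]
width: 0.0266
[0.65592949 0.14805178 0.13296241] [ 0.04953371 -0.16919907 -1.86166959] 0.026633258131302625 [0.08994182 0.78114361 1.01675502 0.00809758 1.76179775 1.5916934 ]
to hover [-0.00244083  0.00166899 -0.04393818]
rot err [0.0268475  0.10636422 0.04530858]
```

View pics/w3.png

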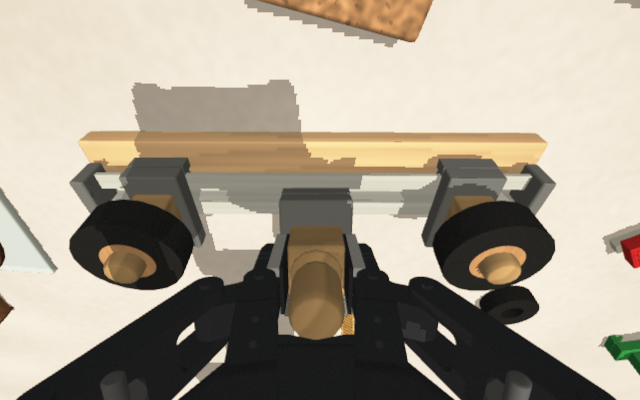

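View pics/s3.png

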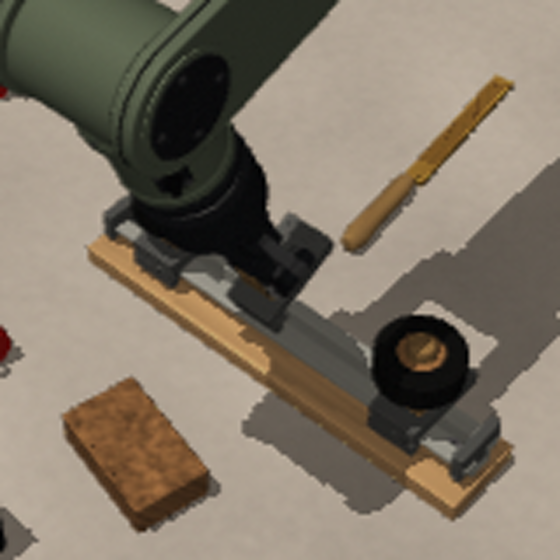

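Run:
```python
from h import *
im=cv2.imread("pics/w3.png")
a=cv2.resize(im[120:220,70:330],None,fx=3,fy=3,interpolation=cv2.INTER_CUBIC);b=cv2.resize(im[120:220,300:560],None,fx=3,fy=3,interpolation=cv2.INTER_CUBIC)
cv2.imwrite("pics/w3z.png",np.vstack([a,b[:290]]))
```

```text
(no output)
```

View pics/w3z.png

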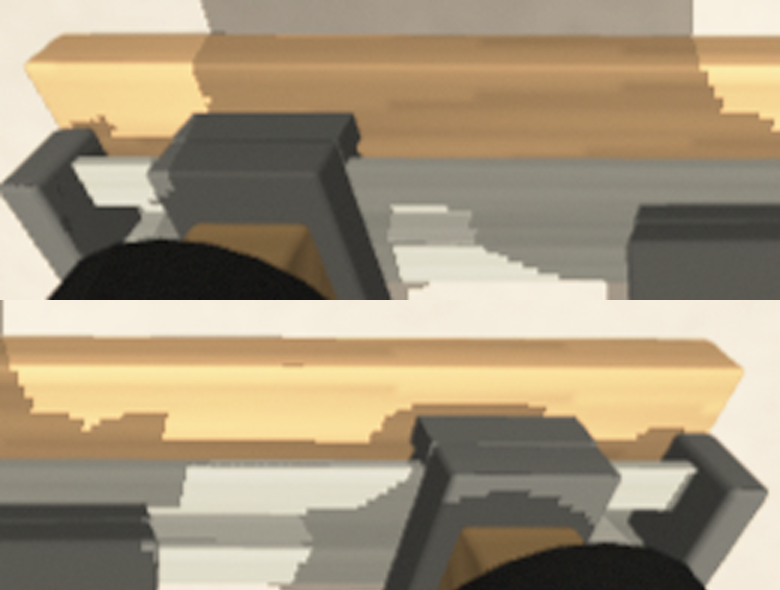

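Run:
```python
from h import *
c=np.load("w3.npy",allow_pickle=True).item()
L=onz(c,78.3,141,.018);Rr=onz(c,547.3,143.7,.018);d=L-Rr
L0=onz(c,90.7,131.7,0);R0=onz(c,536.7,133.3,0)
for a,b in((L,Rr),(L0,R0)):
  d=a-b;l=np.linalg.norm(d);y=np.arctan2(-d[0],d[1]);ex=np.array([np.cos(y),np.sin(y),0]);print(l,np.degrees(y),"centre",(a+b)/2-.035*ex)
ex=np.array([np.cos(YAW),np.sin(YAW),0])
for z in(.035,.0375,.040):
  for p in((188.3,172.3),(350,173.7),(530,174.3)):
    q=onz(c,*p,z);print(z,((q-G)@ex).round(4),end=' ')
print(-np.array(c["R"]).T@c["t"])
# peg lip far edges: base top far edge
px=[(638,205),(630,240)];
```

```text
0.35738595602996315 3.52924907024482 centre [0.62108591 0.14692909 0.018     ]
0.3620213921415426 3.680892454567261 centre [0.61966923 0.14639289 0.        ]
0.035 0.0202 0.035 0.0186 0.035 0.0178 0.0375 0.022 0.0375 0.0205 0.0375 0.0197 0.04 0.0238 0.04 0.0223 0.04 0.0215 [0.77121551 0.15599863 0.21427332]
```

The wrist view confirms batten yaw of about 3.7° and a far edge at about x +20 mm nominal. I'll go to hover, then feel downward.

```bash
python3 -m crank '[-0.001,0.001,-0.02,0,0,0,220, -0.002,0.0015,-0.035,0,0,0,220, -0.0025,0.0015,-0.044,0,0,0,220, -0.0025,0.0015,-0.044,0,0,0,220, -0.0025,0.0015,-0.044,0,0,0,220, -0.0025,0.0015,-0.044,0,0,0,220]'
python3 - <<'E'
from h import *
o=arm.observe()
p,R=peg2tcp(.020,.012,(.004,.0115),.42);print("to hover",p-o['eef_pos'],o['ft_force'],o['ft_torque'])
c=arm.get_calibration("wrist");im=arm.read_camera("wrist")
np.save("w4.npy",np.array(c,dtype=object),allow_pickle=True)
cv2.imwrite("pics/w4.png",cv2.resize(im[130:260,200:440,::-1],None,fx=3.3,fy=3.3,interpolation=cv2.INTER_CUBIC))
o=arm.observe();print(o['eef_pos'],o['ft_force'])
E
```

```text
time_s: 5.12
eef_pos: [0.6526, 0.1503, 0.088]
eef_rot: [0.008, 0.977, 0.034, -0.209]
ft_force: [0.7, 0.4, -2.0]
width: 0.0271
to hover [ 0.00091918 -0.00059474  0.00102882] [ 0.70502401  0.43082566 -2.00770013] [ 0.01483332 -0.38199542 -0.04311338]
[0.65279154 0.15040146 0.08826681] [-0.59913724 -0.07163795 -2.12710956]
```

View pics/w4.png

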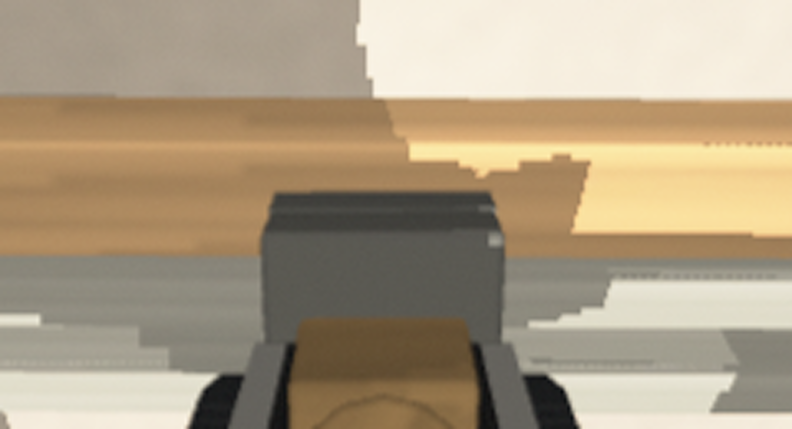

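Run:
```python
from h import *
c=np.load("w4.npy",allow_pickle=True).item();o=arm.observe();T=tcpT(o)
Rp=T[:3,:3]@np.diag([1,-1,-1]);th=np.arcsin(-Rp[2,0]);print("tilt",th)
s=3.3
px=np.array([((x+.5)/s+200-.5,(y+.5)/s+130-.5) for x,y in[(262,230),(502,230),(275,193),(490,193),(300,320),(468,320)]])
obj=np.array([(.028,.02,.0255),(.028,-.02,.0255),(.028,.02,0),(.028,-.02,0),(.014,.014,.0255),(.014,-.014,.0255)])
from scipy.optimize import least_squares
def f(v):
    R=Rp@Rt.from_euler('y',v[2]).as_matrix(); X=(R@obj.T).T+T[:3,3]-Rp@np.array([v[0],v[3],v[1]]); return (proj(c,X)-px).ravel()
for free in (True,False):
    g=f if free else (lambda v:f(np.r_[v[:2],0,v[3]]))
    r=least_squares(g,[0,.053,0,0]);print(r.x,r.fun.reshape(-1,2).round(1).tolist())
```

```text
tilt 0.4198619635222087
[0.00365506 0.05380974 0.01386864 0.00023774] [[-0.9, 1.2], [1.4, 1.2], [0.2, 0.4], [-0.1, 0.3], [-0.5, -1.5], [-0.2, -1.6]]
[ 0.00350466  0.05441665 -0.00658377  0.00023779] [[-0.8, 1.5], [1.3, 1.4], [0.3, 0.0], [-0.1, 0.0], [-0.4, -1.5], [-0.3, -1.5]]
```

Run:
```python
from h import *
c=np.load("w4.npy",allow_pickle=True).item();o=arm.observe();T=tcpT(o)
Rp=T[:3,:3]@np.diag([1,-1,-1])
ex=np.array([np.cos(YAW),np.sin(YAW),0])
for x in(100,650):
  q=onz(c,(x+.5)/3.3+199.5,(257.5)/3.3+129.5,.0375);print("edge",(q-G)@ex)
for v in([0,0,.053],[.0035,0,.0542]):
  O=T[:3,3]-Rp@np.array(v)
  for n,p in dict(tip=(.0123,0,.0055),wallin=(.0203,0,.0055),und4=(.004,0,.0115),und8=(.008,0,.0115),footb=(-.0225,0,.0007)).items():
    X=O+Rp@np.array(p);print(n,((X-G)@ex).round(4),(X[2]-G[2]).round(4))
```

```text
edge 0.024829602476033236
edge 0.024729814427045273
tip 0.0245 0.0024
wallin 0.0318 -0.0009
und4 0.0194 0.0112
und8 0.023 0.0096
footb -0.0092 0.0122
tip 0.0208 0.0027
wallin 0.0281 -0.0006
und4 0.0157 0.0116
und8 0.0193 0.0099
footb -0.0129 0.0125
```

```bash
python3 -m crank '[0.002,0,0,0,0,0,220, 0.004,0.0003,-0.002,0,0,0,220, 0.004,0.0003,-0.004,0,0,0,220, 0.004,0.0003,-0.006,0,0,0,220, 0.004,0.0003,-0.006,0,0,0,220, 0.004,0.0003,-0.006,0,0,0,220]'
python3 -m crank '[0,0,-0.001,0,0,0,220, 0,0,-0.0015,0,0,0,220, 0,0,-0.0015,0,0,0,220, 0,0,-0.0015,0,0,0,220]'
python3 - <<'E'
from h import *
o=arm.observe();print(o['eef_pos'],o['ft_force'],o['ft_torque'])
c=arm.get_calibration("scene");im=arm.read_camera("scene")
cv2.imwrite("pics/s5.png",cv2.resize(im[180:280,260:380,::-1],None,fx=6,fy=6,interpolation=cv2.INTER_CUBIC))
E
```

```text
time_s: 5.67
eef_pos: [0.6561, 0.1507, 0.0808]
eef_rot: [0.008, 0.977, 0.034, -0.209]
ft_force: [-0.3, 1.2, -2.1]
width: 0.0269
time_s: 6.0
eef_pos: [0.6564, 0.1507, 0.0798]
eef_rot: [0.008, 0.977, 0.034, -0.209]
ft_force: [-1.0, -0.1, -2.5]
width: 0.0267
[0.65642173 0.15068258 0.07980547] [-1.00890119 -0.07879251 -2.50165699] [ 0.03646658 -0.39247888  0.05453715]
```

View pics/s5.png

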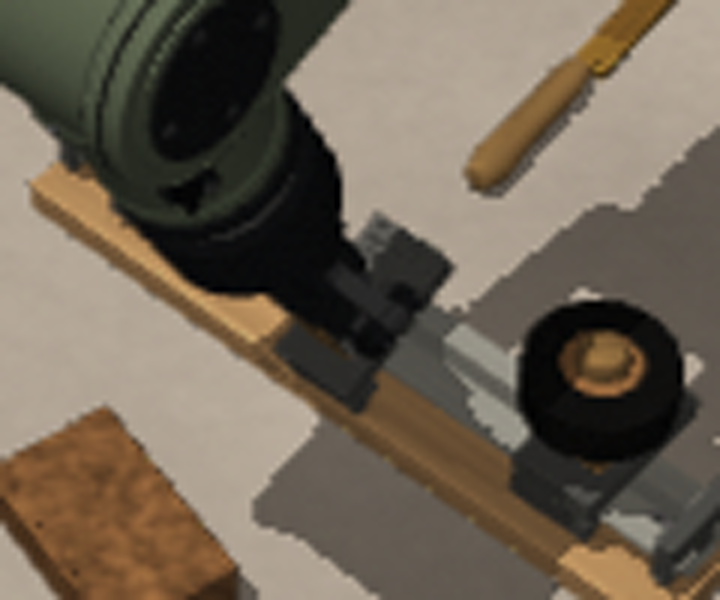

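```bash
for i in 1 2; do python3 -m crank '[0,0,-0.0005,0,0,0,220, 0,0,-0.001,0,0,0,220, 0,0,-0.001,0,0,0,220]' | egrep 'pos|force'; python3 -c "from h import *;print(arm.observe()['ft_torque'].round(3))"; done
```

```text
eef_pos: [0.6564, 0.1507, 0.0787]
ft_force: [-0.0, -0.2, -1.6]
[-0.011 -0.343  0.035]
eef_pos: [0.6564, 0.1506, 0.0776]
ft_force: [-0.0, -0.3, -2.4]
[ 0.059 -0.373  0.031]
```

```bash
for i in 1 2; do python3 -m crank '[0,0,-0.0005,0,0,0,220, 0,0,-0.001,0,0,0,220, 0,0,-0.001,0,0,0,220]' | egrep 'pos|force'; python3 -c "from h import *;print(arm.observe()['ft_torque'].round(3))"; done
```

```text
eef_pos: [0.6567, 0.1507, 0.0773]
ft_force: [-0.0, 0.1, -1.4]
[ 0.027 -0.25   0.033]
eef_pos: [0.657, 0.1507, 0.077]
ft_force: [0.5, -1.1, 3.7]
[-0.038  0.045 -0.053]
```

Contact felt (Fz rose 5.5 N, moment consistent with the far edge) at TCP z 0.077, so the rail height is about nominal. I'll lift slightly, then draw back along the peg's own slope.

```bash
python3 -m crank '[0.0002,0,0.001,0,0,0,220, 0.0004,0,0.0022,0,0,0,220, 0.0004,0,0.0022,0,0,0,220, 0.0004,0,0.0022,0,0,0,220]'| egrep 'pos|force'; python3 -c "from h import *;print(arm.observe()['ft_torque'].round(3))"
python3 -m crank '[-0.001,0,0.0004,0,0,0,220, -0.002,-0.0001,0.0008,0,0,0,220, -0.003,-0.0002,0.0012,0,0,0,220, -0.004,-0.0003,0.0016,0,0,0,220, -0.0048,-0.0003,0.0021,0,0,0,220, -0.0048,-0.0003,0.0021,0,0,0,220, -0.0048,-0.0003,0.0021,0,0,0,220]'| egrep 'pos|force'; python3 -c "from h import *;print(arm.observe()['ft_torque'].round(3))"
```

```text
eef_pos: [0.6566, 0.1507, 0.0774]
ft_force: [0.8, 0.4, -0.7]
[ 0.05  -0.374 -0.027]
eef_pos: [0.6519, 0.1504, 0.08]
ft_force: [0.9, 0.5, -2.7]
[ 0.057 -0.384  0.017]
```

```bash
python3 -m crank '[-0.001,0,0.0004,0,0,0,220, -0.002,-0.0001,0.0008,0,0,0,220, -0.003,-0.0002,0.0012,0,0,0,220, -0.0035,-0.0003,0.0015,0,0,0,220, -0.0035,-0.0003,0.0015,0,0,0,220, -0.0035,-0.0003,0.0015,0,0,0,220]'| egrep 'pos|force'; python3 -c "from h import *;print(arm.observe()['ft_torque'].round(3))"
python3 - <<'E'
from h import *
c=arm.get_calibration("wrist");im=arm.read_camera("wrist")
np.save("w6.npy",np.array(c,dtype=object),allow_pickle=True)
cv2.imwrite("pics/w6.png",cv2.resize(im[130:260,200:440,::-1],None,fx=3.3,fy=3.3,interpolation=cv2.INTER_CUBIC))
o=arm.observe();print(o['eef_pos'],o['ft_force'])
E
```

```text
eef_pos: [0.6485, 0.15, 0.0816]
ft_force: [0.2, -0.3, -2.8]
[ 0.061 -0.349  0.02 ]
[0.64854847 0.15006855 0.08161263] [-0.17245016  0.5483834  -1.87948505]
```

View pics/w6.png

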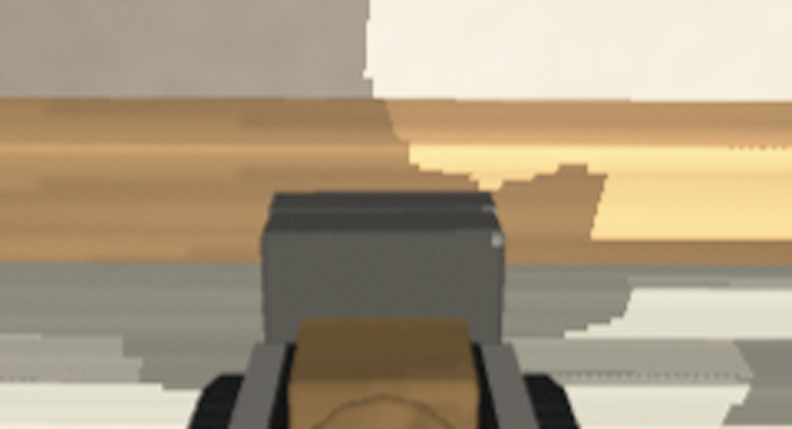

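Run:
```python
from h import *
c=np.load("w6.npy",allow_pickle=True).item();o=arm.observe();T=tcpT(o)
Rp=T[:3,:3]@np.diag([1,-1,-1])
for v in([0,0,.053],[.0035,0,.0542]):
  O=T[:3,3]-Rp@np.array(v)
  def row(p): return (proj(c,O+Rp@np.array(p))[0,1]-129.5)*3.3-.5
  print("walltop/bot rows",row((.028,0,.0255)),row((.028,0,0)),"sh",row((.014,0,.0255)))
  for x in(.008,.012,.016,.020): print(x,"C",row((x,-.04,.0106)),"bot",row((x+.0012,-.04,.0106-.0027)))
```

```text
walltop/bot rows 216.29609773006652 176.78239603863503 sh 298.00314929113966
0.008 C 298.5509258023609 bot 286.9944053799759
0.012 C 277.74155470221444 bot 266.37465676291544
0.016 C 256.6568259830528 bot 245.48555191670775
0.02 C 235.29123778629824 bot 224.32177823248176
walltop/bot rows 234.84098449993803 193.30350576373894 sh 314.9989469967588
0.008 C 314.00510021710136 bot 302.3940119184202
0.012 C 293.54996414497845 bot 282.1214137263663
0.016 C 272.8274819028092 bot 261.5872052629208
0.02 C 251.8323777404161 bot 240.78628966799369
```

```bash
python3 -m crank '[-0.0014,-0.0001,0.0001,0.12,-1.72,0,220, -0.0027,-0.0002,0.0003,0.24,-3.43,0,220, -0.004,-0.0003,0.0004,0.36,-5.15,0,220, -0.0053,-0.0004,0.0006,0.48,-6.86,0,220, -0.0053,-0.0004,0.0006,0.48,-6.86,0,220, -0.0053,-0.0004,0.0006,0.48,-6.86,0,220]'| egrep 'pos|force'; python3 -c "
from h import *;o=arm.observe();print(o['ft_torque'].round(3));T=tcpT(o);print('tilt',np.arcsin(-(T[:3,:3]@np.diag([1,-1,-1]))[2,0]))"
```

```text
eef_pos: [0.6431, 0.1497, 0.0826]
ft_force: [0.3, -0.6, -1.9]
[ 0.036 -0.272  0.026]
tilt 0.30090248437286
```

```bash
python3 -m crank '[-0.001,-0.0001,0.0002,0,0,0,220, -0.002,-0.0001,0.0005,0,0,0,220, -0.0029,-0.0002,0.0007,0,0,0,220, -0.0029,-0.0002,0.0007,0,0,0,220, -0.0029,-0.0002,0.0007,0,0,0,220]'| egrep 'pos|force'; python3 -c "from h import *;print(arm.observe()['ft_torque'].round(3))"
for i in 1 2; do python3 -m crank '[-0.0005,0,0.0001,0,0,0,220, -0.001,-0.0001,0.0003,0,0,0,220, -0.001,-0.0001,0.0003,0,0,0,220]'| egrep 'pos|force'; python3 -c "from h import *;print(arm.observe()['ft_torque'].round(3))"; done
```

```text
eef_pos: [0.6404, 0.1495, 0.0827]
ft_force: [0.2, 0.4, -1.1]
[ 0.032 -0.28   0.021]
eef_pos: [0.6393, 0.1494, 0.0832]
ft_force: [-0.2, -0.7, -2.3]
[ 0.032 -0.276 -0.006]
eef_pos: [0.6383, 0.1493, 0.0836]
ft_force: [0.4, -0.6, -2.3]
[ 0.025 -0.249 -0.02 ]
```

```bash
for i in 1 2; do python3 -m crank '[-0.0005,0,0.0001,0,0,0,220, -0.001,-0.0001,0.0003,0,0,0,220, -0.001,-0.0001,0.0003,0,0,0,220]'| egrep 'pos|force'; python3 -c "from h import *;print(arm.observe()['ft_torque'].round(3))"; done
```

```text
eef_pos: [0.6373, 0.1492, 0.0839]
ft_force: [0.3, -0.5, -3.0]
[ 0.056 -0.35   0.002]
eef_pos: [0.6368, 0.1491, 0.0841]
ft_force: [1.8, 0.7, -3.7]
[ 0.028 -0.534 -0.068]
```

Fx went up and Fz went down, so the leaf is under the flange. I'll ease down slightly and pull a little more to find the wall.

```bash
python3 -m crank '[-0.0003,0,-0.0003,0,0,0,220, -0.0008,-0.0001,-0.0003,0,0,0,220, -0.0008,-0.0001,-0.0003,0,0,0,220]'| egrep 'pos|force'; python3 -c "from h import *;print(arm.observe()['ft_torque'].round(3))"
python3 - <<'E'
from h import *
c=arm.get_calibration("wrist");im=arm.read_camera("wrist")
cv2.imwrite("pics/w7.png",cv2.resize(im[130:260,200:440,::-1],None,fx=3.3,fy=3.3,interpolation=cv2.INTER_CUBIC))
E
```

```text
eef_pos: [0.6365, 0.1491, 0.084]
ft_force: [4.1, 0.5, -2.9]
[ 0.127 -1.05  -0.046]
```

View pics/w7.png

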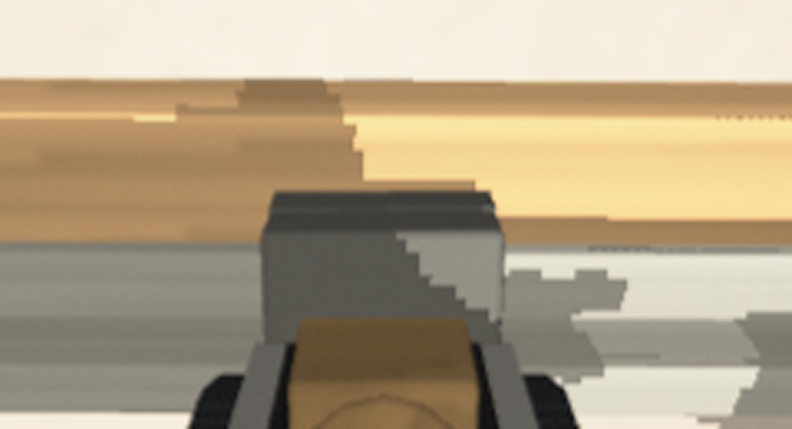

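The wall is on the far edge (Fx +4 N, edge row 243 as predicted for fully hooked). I'll rock down to about 0.21 rad about the far edge, relaxing x by 0.5 mm.

```bash
python3 -m crank '[-0.0005,0,-0.0001,0.09,-1.29,0,220, -0.0015,-0.0001,-0.0002,0.18,-2.57,0,220, -0.0025,-0.0002,-0.0003,0.27,-3.86,0,220, -0.0036,-0.0003,-0.0005,0.36,-5.15,0,220, -0.0036,-0.0003,-0.0005,0.36,-5.15,0,220]'| egrep 'pos|force'; python3 -c "
from h import *;o=arm.observe();print(o['ft_torque'].round(3));T=tcpT(o);print('tilt',np.arcsin(-(T[:3,:3]@np.diag([1,-1,-1]))[2,0]))"
```

```text
eef_pos: [0.6321, 0.1487, 0.0835]
ft_force: [3.9, 0.4, -4.4]
[ 0.033 -1.034 -0.041]
tilt 0.20816597331730474
```

```bash
python3 -m crank '[0.0006,0,-0.0006,0,0,0,220, 0.0006,0,-0.0006,0,0,0,220, 0.0006,0,-0.0006,0,0,0,220]'| egrep 'pos|force'; python3 -c "
from h import *;o=arm.observe();print(o['ft_torque'].round(3));T=tcpT(o);print('tilt',np.arcsin(-(T[:3,:3]@np.diag([1,-1,-1]))[2,0]))"
```

```text
eef_pos: [0.6324, 0.1486, 0.0831]
ft_force: [0.8, -0.3, 1.4]
[ 0.004 -0.273 -0.006]
tilt 0.21172080829249681
```

```bash
python3 -m crank '[0,0,0,0,0,0,200, 0,0,0,0,0,0,180, 0,0,0,0,0,0,160, 0,0,0,0,0,0,130, 0,0,0,0,0,0,100, 0,0,0,0,0,0,90]'| egrep 'pos|force|width'
python3 - <<'E'
from h import *
im=arm.read_camera("scene")
cv2.imwrite("pics/s8.png",cv2.resize(im[180:280,260:380,::-1],None,fx=5,fy=5,interpolation=cv2.INTER_CUBIC))
im=arm.read_camera("wrist")
cv2.imwrite("pics/w8.png",cv2.resize(im[130:260,200:440,::-1],None,fx=3.3,fy=3.3,interpolation=cv2.INTER_CUBIC))
E
```

```text
eef_pos: [0.6321, 0.1487, 0.0824]
ft_force: [0.4, 0.4, -1.1]
width: 0.0551
```

View pics/w8.png

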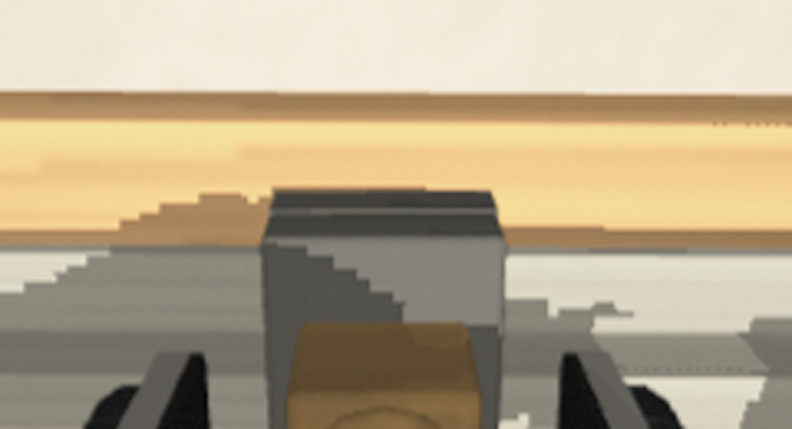

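View pics/s8.png

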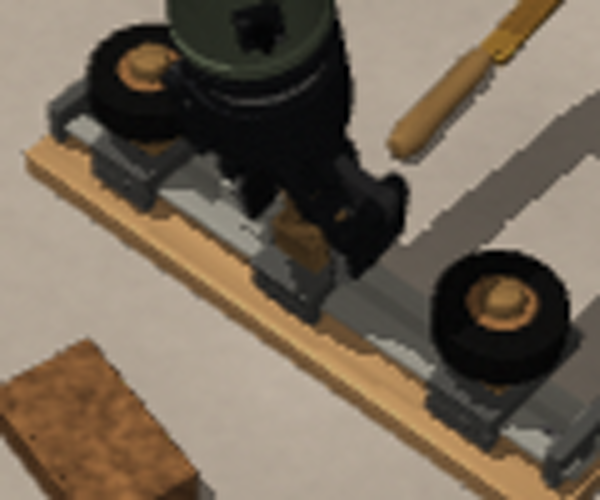

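Hooked and resting at the tilt, square to the rail. I'll withdraw along the tool axis, turn the tool vertical, shut the fingers and go above the ledge.

```bash
python3 -m crank '[0.002,0,0.01,0,0,0,90, 0.006,0.0005,0.03,0,0,0,90, 0.0115,0.0008,0.054,0,0,0,90, 0.0156,0.001,0.0734,0,0,0,90, 0.016,0.001,0.09,0,0,0,90, 0.006,0,0.1,0.21,-3,0,150, -0.01,-0.001,0.1,0.42,-6,0,255, -0.03,-0.002,0.1,0.63,-9,0,255, -0.047,-0.0032,0.1,0.84,-12.1,0,255, -0.047,-0.0032,0.08,0.84,-12.1,0,255, -0.047,-0.0032,0.05,0.84,-12.1,0,255, -0.047,-0.0032,0.03,0.84,-12.1,0,255, -0.047,-0.0032,0.03,0.84,-12.1,0,255, -0.047,-0.0032,0.03,0.84,-12.1,0,255]'
python3 - <<'E'
from h import *
o=arm.observe();T=tcpT(o);print('tilt',np.arcsin(-(T[:3,:3]@np.diag([1,-1,-1]))[2,0]),o['ft_force'],o['ft_torque'])
im=arm.read_camera("scene")
cv2.imwrite("pics/s9.png",cv2.resize(im[180:280,260:380,::-1],None,fx=5,fy=5,interpolation=cv2.INTER_CUBIC))
c=arm.get_calibration("wrist");im=arm.read_camera("wrist");cv2.imwrite("pics/w9.png",im[:,:,::-1])
E
```

```text
time_s: 13.17
eef_pos: [0.5848, 0.1454, 0.1122]
eef_rot: [0.0, 0.999, 0.035, -0.001]
ft_force: [-0.4, 0.5, 1.0]
width: 0.0002
tilt 0.0011727818317477873 [-0.44869031  0.45142297  1.01941944] [-0.00855903 -0.04256381 -0.05227478]
```

View pics/w9.png

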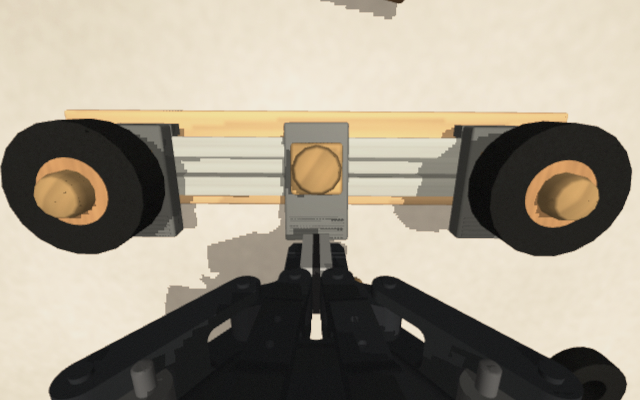

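View pics/s9.png

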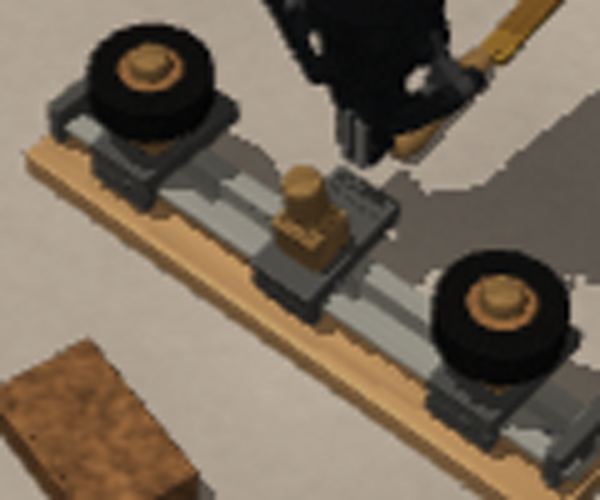

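Run:
```python
from h import *
c=arm.get_calibration("wrist")
ex=np.array([np.cos(YAW),np.sin(YAW),0])
for n,u,v,z in(("near",317,239,.065),("far",317,123,.0505),("rib top",317,218,.062)): 
  q=onz(c,u,v,z);print(n,q.round(4),((q-G)@ex).round(4))
print(arm.observe()['eef_pos'])
```

```text
near [0.58  0.144 0.065] -0.0404
far [0.6508 0.149  0.0505] 0.0306
rib top [0.5931 0.145  0.062 ] -0.0273
[0.58710454 0.1456252  0.1146616 ]
```

```bash
python3 -m crank '[0,0,-0.01,0,0,0,255, 0,0,-0.02,0,0,0,255, 0,0,-0.023,0,0,0,255, 0,0,-0.023,0,0,0,255, 0,0,-0.023,0,0,0,255]'| egrep 'pos|force'
for i in 1 2; do python3 -m crank '[0,0,-0.001,0,0,0,255, 0,0,-0.002,0,0,0,255, 0,0,-0.002,0,0,0,255]'| egrep 'pos|force';done
```

```text
eef_pos: [0.5852, 0.1454, 0.0891]
ft_force: [0.9, -0.7, 0.5]
eef_pos: [0.5856, 0.1455, 0.0878]
ft_force: [0.8, -0.1, 0.1]
eef_pos: [0.5854, 0.1455, 0.0855]
ft_force: [-1.1, -1.1, -0.5]
```

```bash
for i in 1 2 3; do python3 -m crank '[0,0,-0.0005,0,0,0,255, 0,0,-0.001,0,0,0,255, 0,0,-0.001,0,0,0,255]'| egrep 'pos|force';done
```

```text
eef_pos: [0.5855, 0.1455, 0.0848]
ft_force: [-0.8, -0.1, 1.6]
eef_pos: [0.5855, 0.1455, 0.0838]
ft_force: [-1.5, -0.1, 2.1]
eef_pos: [0.5857, 0.1455, 0.0828]
ft_force: [-0.3, 0.5, 2.3]
```

Ledge contact at z≈0.085 with about 2 N and sinking. I'll keep pressing gently.

```bash
for i in 1 2 3 4 5; do python3 -m crank '[0,0,-0.0005,0,0,0,255, 0,0,-0.001,0,0,0,255, 0,0,-0.0015,0,0,0,255, 0,0,-0.0015,0,0,0,255]'| egrep 'pos|force';done
```

```text
eef_pos: [0.5855, 0.1454, 0.0811]
ft_force: [-1.1, 0.2, 4.2]
eef_pos: [0.5851, 0.1454, 0.0789]
ft_force: [-1.0, -0.0, 0.4]
eef_pos: [0.5854, 0.1454, 0.0779]
ft_force: [-0.6, -1.0, -0.1]
eef_pos: [0.5855, 0.1455, 0.0766]
ft_force: [0.4, 0.6, 0.2]
eef_pos: [0.5855, 0.1455, 0.0751]
ft_force: [0.5, 0.3, -0.1]
```

```bash
for i in 1 2 3; do python3 -m crank '[0,0,-0.0005,0,0,0,255, 0,0,-0.001,0,0,0,255, 0,0,-0.001,0,0,0,255]'| egrep 'pos|force';done
python3 - <<'E'
from h import *
im=arm.read_camera("scene")
cv2.imwrite("pics/s10.png",cv2.resize(im[180:280,260:380,::-1],None,fx=5,fy=5,interpolation=cv2.INTER_CUBIC))
E
```

```text
eef_pos: [0.5855, 0.1454, 0.0741]
ft_force: [-0.0, -0.7, -0.6]
eef_pos: [0.5855, 0.1455, 0.0738]
ft_force: [-1.6, 0.0, 5.0]
eef_pos: [0.5857, 0.1455, 0.0736]
ft_force: [-3.9, -0.7, 9.4]
```

View pics/s10.png

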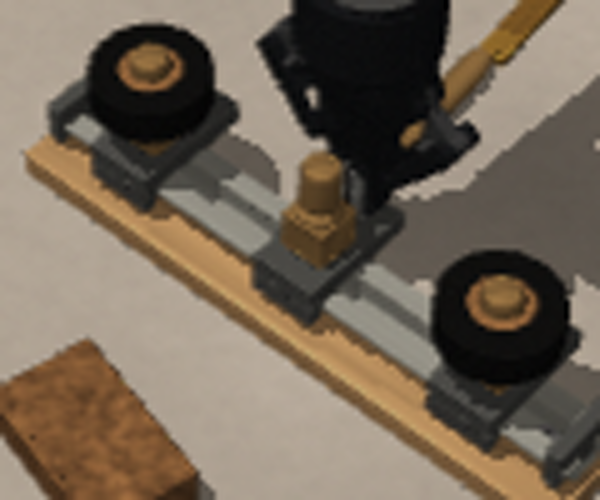

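Clicked: the force dropped off at z≈0.080, then a stiff stop came at 0.0738, which is the expected home height. I'll lift off and check.

```bash
python3 -m crank '[0,0,0.005,0,0,0,255, 0,0,0.02,0,0,0,255, -0.002,0,0.045,0,0,0,255, -0.01,0,0.08,0,0,0,255, -0.02,0,0.1,0,0,0,255, -0.02,0,0.1,0,0,0,255, -0.02,0,0.1,0,0,0,255, -0.02,0,0.1,0,0,0,255]'
python3 - <<'E'
from h import *
im=arm.read_camera("scene")
a=cv2.resize(im[180:280,260:380,::-1],None,fx=4,fy=4,interpolation=cv2.INTER_CUBIC)
c=arm.get_calibration("wrist");im=arm.read_camera("wrist");cv2.imwrite("pics/w11.png",im[:,:,::-1])
np.save("w11.npy",np.array(c,dtype=object),allow_pickle=True)
im=arm.read_camera("top");cv2.imwrite("pics/t11.png",im[:,:,::-1])
b=cv2.resize(im[140:220,230:360,::-1],None,fx=6,fy=6,interpolation=cv2.INTER_CUBIC)
cv2.imwrite("pics/s11.png",a);cv2.imwrite("pics/tz11.png",b)
E
```

```text
time_s: 18.07
eef_pos: [0.5651, 0.1454, 0.1715]
eef_rot: [0.0, 0.999, 0.035, 0.0]
ft_force: [0.4, -0.3, -0.4]
width: -0.0
```

View pics/w11.png

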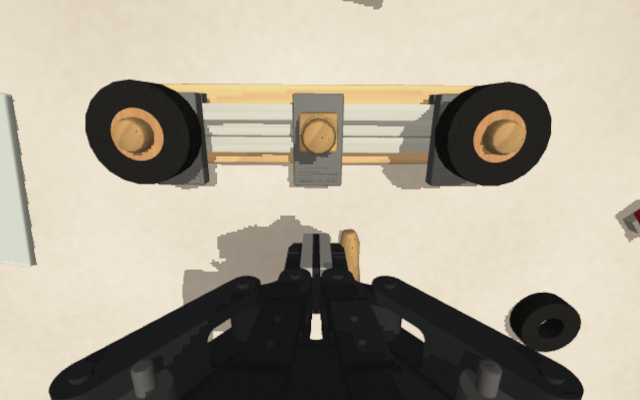

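View pics/s11.png

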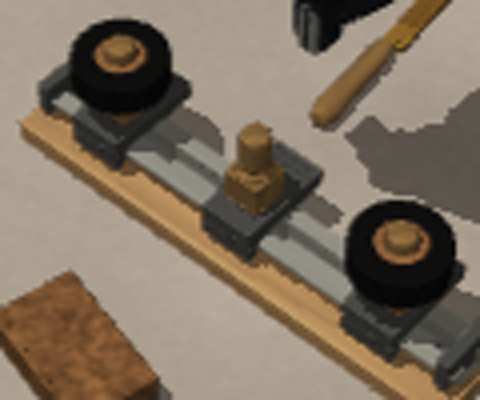

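View pics/t11.png

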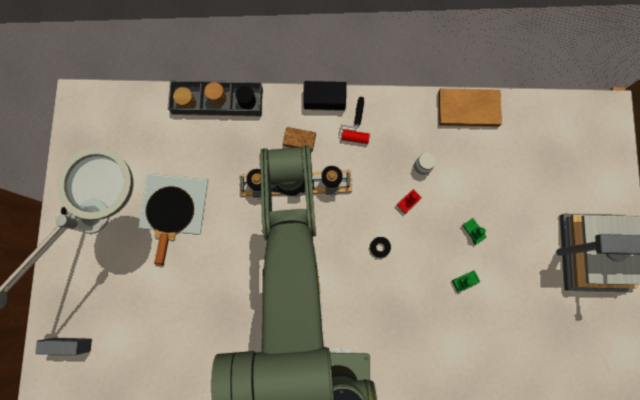

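Run:
```python
from h import *
c=np.load("w11.npy",allow_pickle=True).item()
ex=np.array([np.cos(YAW),np.sin(YAW),0]);ey=np.array([-np.sin(YAW),np.cos(YAW),0])
for n,u,v,z in(("far",318,94,.0515),("near",317,186,.0515),("dome",319,137,.114),("L",294,140,.0515),("R",343,140,.0515)):
  q=onz(c,u,v,z);print(n,((q-G)@ex).round(4),((q-G)@ey).round(4))
print(arm.observe()['ft_force']); arm.sign_off()
```

```text
far 0.0269 -0.0003
near -0.0468 0.0003
dome 0.0002 -0.0004
L -0.0083 0.019
R -0.0083 -0.0206
[-0.06127726 -0.66310644  0.58040436]
the job is handed in; nothing more can be done
```

The spare peg is clipped onto the rail in the middle of the gap, and I handed the job in at about 18 s of the 61 s allowed.

- **Hooking:** I gripped the peg by its beech shoulder and tilted it about 0.42 rad. I found the rail's far edge by touch at about 5 N, slid the lip under it and pulled back until the wall met the edge at about 4 N.
- **Clipping:** I rocked the near end down to about 0.21 rad, let go, and pressed the thumb ledge with closed fingers. The force rose to about 4 N, dropped away at the click, and then met a firm stop at the expected home height. The highest force I read at the stop was about 9 N. I only saw readings at the end of each move.
- **Last checks:** In the last wrist picture the base spans -46.8 to +26.9 mm across the rail (nominal -46 to +28). It sits within 1 mm of the middle of the gap, with the dome upright over the base. I saw no sign of a moved bystander in the last top view, though the arm hid part of the brass file. The robot was touching nothing when I handed in.
- **Disagreement:** The wrist camera put the peg about 3.5 mm off-centre in the grip, against under 1 mm before grasping. I went by touch there, and the lip met the rail as the camera figure predicted. The click and the flat seat come from feel and pictures, since the foot's travel can't be read directly.

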